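Load the second shin bone into the specimen carrier and hold the carrier up level

TASK

Lay the loose shin bone, which lies by itself on the table, in the empty pair of foam cradles of the carrier, beside its partner, so that it rests across both notches; set it down, do not drop it. Then take the carrier by the middle of its wooden bar, lift it about 10 cm clear of the table without tipping it, and finish while holding it there, still and level, with both bones in their cradles. Leave the other things on the table alone.

Things in the scene. Friction and masses are not known exactly. Their poses are not given: they have to be found in the camera images.
- loose_bone_mid (a point): Middle of the shaft of the loose shin bone (brown dry animal tibia, 220 mm long), which starts lying on the bare table in any direction. On the shaft's axis, 15 mm above the table at the start; x along the bone, z up. Round shaft, 18 mm thick, straight for 74 mm either side of here. It balances near here and may be gripped firmly.
- loose_bone: The same bone by its body, about 0.12 kg: origin on its underside, 15 mm below the shaft's middle. Past the straight shaft it widens to a 46 x 28 mm knee end (-x) and a 34 x 22 mm ankle end (+x). It may lie either way round, and turned about its own axis, in the cradles.
- packed_bone_mid (a point): Middle of the shaft of the partner bone, same shape and size, already lying in the full cradles of the carrier; axes as for the loose bone.
- empty_cradles (a point): Where the middle of the loose bone's shaft lies when seated: 50 mm above the carrier's underside. x along the bone's line (carrier's length), z up. Two dark foam cradles 20 mm thick stand at x = -50 and +50 mm, 80 mm clear between them. V notches, 45 degree sides, 40 mm wide at the top: bottom 13 mm below this point, top edges 7 mm above. Bone may be off by 14 mm along x.
- full_cradles (a point): The same point for the partner bone, on the other side of the bar; same axes and cradles.
- bar (a point): Centre of the carrier's wooden carrying bar, to lift it by: 73 mm above the carrier's underside, axes parallel to the carrier's (x along the bar, z up). Flat-sided bar 20 mm wide (y), 22 mm high, 260 mm long between two end posts; its top, at 84 mm, is the highest part of the carrier. Empty cradles lie at y = -80 mm from it, full ones at y = +80 mm. Under it only the tray's floor.
- carrier: The loose white carrier, standing on the table in any direction: tray 290 mm long (x), 240 mm wide (y), floor 5 mm thick, rim 25 mm high, two foam cradles on each side of the bar. About 0.38 kg, 0.6 kg with both bones, then balanced near the middle of the bar. Origin at the centre of its underside, z up.
- basin: Bystander: white plastic basin with bone fragments, 130 (x) x 200 (y) x 65 mm, open top; origin at the centre of its underside.
- glue: Bystander: small upright glue bottle, 28 mm in diameter, 75 mm high; origin at the centre of its underside.
- rib: Bystander: a thin curved rib lying on the table, about 150 mm across, 10 mm thick; origin on the table within its curve.
- caliper: Bystander: flat steel sliding caliper lying on the table, 230 mm long (x), about 75 mm wide over the jaws; origin at its middle.
There are look-alikes about, which are no part of the job. Leave any turquoise look-alike of the part that bears packed_bone_mid alone.

How it is judged:
By the outcome, as a careful person would: the job done as asked, in the order asked, and still so for the second after the job is handed in, while the arm keeps its last pose, push and grip.
It also fails if it takes over 58 s, if anything falls off the work surface, if the arm or the gripper's body presses on something with over 40 N, if the wrist force passes 120 N, or if a joint passes its speed limit or range.

ROBOT

A 6-joint arm with a two-finger parallel gripper is mounted at the origin on the work surface. World frame = base frame: x ahead of the robot, y to its left, z up, the work surface at z = 0. Lengths are in mm, angles in rad, forces in N, time in s.
With the tool pointing down it reaches from about 375 to 900 mm from the base axis. Payload 3.1 kg.
Tool frame: the origin (TCP) lies between the finger pads; the fingertips stand env.tip_reach ahead of it and the grasp point (between the pads) lies 6 mm ahead of it (env.tip_reach is the distance from the TCP to the fingertips, in mm); x points along the fingers, y is the direction in which the jaws open and shut, and the axes are right-handed (so a half turn about x gives the same grasp; the last joint's range is limited). The gripper opens to 85 mm and grips with 20 to 120 N. Pads are 22 mm wide; open, the fingers measure 114 mm over their backs; the gripper's body (76 mm by 85 mm) begins 54 mm behind the grasp point. The pads swing forward as they close: fully open they stand 13 mm farther back than shut.
Start: joints at [1.062, 0.527, 1.433, -0, 1.181, -0.178], TCP at [202.959, 591.105, 256.31] pointing down, gripper open.
Joint ranges: [-3.08, 3.08], [-0.75, 2.2], [0.22, 2.44], [-1.43, 4.57], [0, 2.65], [-2.85, 2.85]. Speed limits (rad/s): [2.79, 2.79, 3.14, 3.14, 3.14, 3.14].

INTERFACE

Orientations are given as a rotation vector (axis times angle).
In Python, from station import env gives the robot as it stands. The module is installed in compiled form; this text tells all that it offers.
- The arm moves only by the shell command python3 -m creep 'ROWS'. ROWS is JSON, a list that holds one entry, the list of rows, each a list of 7 numbers: the shift along the tool's x, y, z in mm, then the turn, a rotation vector about the tool's x, y, z in degrees, then the closure, from -1 (fully open) to 1 (shut), so that 0 is half open. In form: [[[x, y, z, ax, ay, az, jaw], ...]]. A call has 1 to 20 rows; each row is the pose to reach, as a shift and turn from the pose measured when the call began, along the tool's axes at that moment; what a row does not reach only later rows make up. A row lasts 1/8 s, in which the tool goes at most 62.5 mm and 10.7 degrees, less where a joint would pass 70% of its speed; a pose out of reach is approached as far as the arm can. A call with a gripper value outside its range is refused whole. The fingers move at their own pace and stop on an object; the grip force is fixed at half the most. Time passes only in rows, so rows that repeat a pose let the fingers close. It gives the time, the measured TCP pose, the force and the opening at its end, in the units of the state.
- env.read_state(): the state, without advancing time (a new reading comes with each control period).
- env.read_camera(name): name is "scene" or "top" or "wrist"; returns the picture (400x640x3 uint8, red, green, blue); there is no depth.
- env.camera_model(name): a dict with "mtx" (3x3 intrinsics, pixels), "pose" (4x4, takes a point from camera to world coordinates). Camera axes: x right, y down, z forward; pixel columns grow to the right and rows downward; lengths in mm; the calibration is good to about 2 mm. A picture is of the moment at which its call begins: read the wrist's pose just before it. camera_model takes no time and is no camera call; for the wrist camera it gives the pose at the moment of the call.
- env.hand_in(): hands the job in, once; it reports no verdict.
The state is a dict: "t": time; "qpos": joint angles; "qd": joint speeds; "joint_torque": joint torques, N m; "ee_pos": TCP position; "orientation": TCP orientation; "contact_force": force on the tool from outside, world axes, zero at the start; "wrist_torque": the same for the moment, N m; "gripper_width": finger opening in mm.
Only numpy, scipy, OpenCV 4.12 (cv2) and the standard library are available. Lean on these libraries where they do the work, as an engineer would, in place of code of your own. Each camera call takes 0.05 s, during which the arm holds its last target.

## Working session

There is one attempt and no reset: what is moved stays moved. The work goes in short steps, Python scripts to look and compute and a shell command to move; the robot and the scene stay as the last step left them, time stands still between calls to the robot, and variables do not carry over. Pictures are saved under pics/ and viewed, and the job is handed in when it is done.

```bash
mkdir -p pics; python3 - <<'E'
from station import env
import cv2
for n in ("scene","top"):
    im=env.read_camera(n); cv2.imwrite(f"pics/{n}0.png",im[:,:,::-1])
    m=env.camera_model(n); print(m['mtx'].round(1).tolist(),m['pose'].round(3).tolist())
s=env.read_state(); print(s, env.tip_reach)
E
```

```text
[[373.7, 0.0, 318.7], [0.0, 373.7, 191.5], [0.0, 0.0, 1.0]] [[-0.768, 0.365, -0.526, 1308.128], [0.64, 0.442, -0.628, 831.835], [0.003, -0.819, -0.573, 819.094], [0.0, 0.0, 0.0, 1.0]]
[[416.2, 0.0, 324.1], [0.0, 416.2, 200.1], [0.0, 0.0, 1.0]] [[-0.013, -0.987, 0.159, 368.53], [-1.0, 0.009, -0.025, 17.189], [0.024, -0.159, -0.987, 1522.179], [0.0, 0.0, 0.0, 1.0]]
{'t': 0.1, 'qpos': array([ 1.06150369e+00,  5.28370950e-01,  1.43376930e+00, -2.77114134e-05,
        1.18139073e+00, -1.78499783e-01]), 'qd': array([ 2.32195553e-03, -3.70828897e-04, -2.17656575e-03, -4.56595677e-05,
        5.51924160e-04,  3.23591814e-04]), 'joint_torque': array([-5.15566771e-04, -4.43302703e+01, -1.78586000e+01, -2.44568573e-04,
        3.89349356e-03, -1.99039181e-05]), 'ee_pos': array([202.6816676 , 590.59894309, 255.43435208]), 'orientation': array([ 0.25815847,  1.55579454, -0.26104953]), 'contact_force': array([-0.2891388 ,  0.26932438, -0.03867498]), 'wrist_torque': array([-0.02569259,  0.02659941,  0.003063  ]), 'gripper_width': 85.96789315185585} 25.0
```

View pics/scene0.png

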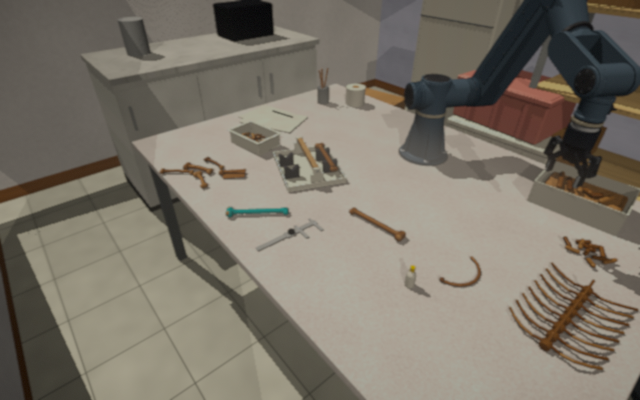

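View pics/top0.png

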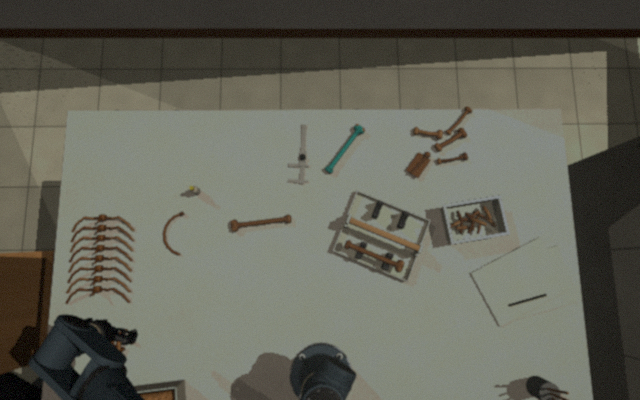

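Top view: the candidates are the brown bone at (260,222), the turquoise bone at (343,150) and a heap of short brown bones at (440,140). The brown one at (260,222) lies by itself and has the full tibia length, so it fits. The carrier is at (378,237), with its empty cradles on the upper side at (373,210) and (400,219). I'll confirm with a crop and measure.

```bash
cat > h.py <<'E'
import numpy as np, cv2
from station import env
from scipy.spatial.transform import Rotation as R
def ray(n,px,z,m=None):
    m=m or env.camera_model(n); P=np.array(m['pose']);K=np.array(m['mtx'])
    px=np.atleast_2d(px).astype(float)
    d=np.c_[px,np.ones(len(px))]@np.linalg.inv(K).T@P[:3,:3].T
    o=P[:3,3]; return o+d*((z-o[2])/d[:,2])[:,None]
def proj(n,X,m=None):
    m=m or env.camera_model(n); P=np.linalg.inv(np.array(m['pose']))
    c=np.atleast_2d(X)@P[:3,:3].T+P[:3,3]; u=c@np.array(m['mtx']).T
    return u[:,:2]/u[:,2:]
def brown(im):
    h=cv2.cvtColor(im,cv2.COLOR_RGB2HSV); return cv2.inRange(h,(3,90,40),(20,255,255))
E
python3 - <<'E'
from h import *
for n in("top","scene"):
    im=cv2.imread(f"pics/{n}0.png")[:,:,::-1].copy()
    b=brown(im); N,l,st,c=cv2.connectedComponentsWithStats(b)
    for i in range(1,N):
        x,y,w,hh,a=st[i]
        if a>120:
            p=np.argwhere(l==i)[:,::-1].astype(np.float32)
            r=cv2.minAreaRect(p); print(n,st[i].tolist(),np.round(r[0],1),np.round(r[1],1),round(r[2],1))
im=cv2.imread("pics/top0.png")
cv2.imwrite("pics/crop1.png",cv2.resize(im[180:295,220:440],None,fx=3.6,fy=3.6,interpolation=cv2.INTER_CUBIC))
im=cv2.imread("pics/scene0.png")
cv2.imwrite("pics/crop2.png",cv2.resize(im[120:250,250:420],None,fx=4.5,fy=4.5,interpolation=cv2.INTER_CUBIC))
E
```

```text
top [414, 128, 29, 10, 127] [427.9 132.6] [28.2  7.2] 5.0
top [435, 128, 31, 23, 159] [450.1 139.9] [ 8.9 33. ] 56.3
top [407, 152, 23, 25, 321] [419.1 162.6] [13.9 26.5] 35.5
top [451, 206, 44, 27, 405] [471.4 219.9] [20.9 42.4] 76.0
top [72, 215, 62, 16, 144] [102.4 222.2] [14.5 61. ] 89.0
top [231, 215, 60, 16, 261] [260.6 222.6] [10.2 59.7] 84.7
top [350, 218, 70, 33, 373] [384.5 233.6] [74.1  6.3] 23.1
top [72, 225, 61, 16, 146] [101.9 232.2] [14.5 60. ] 89.0
top [71, 235, 62, 16, 155] [101.5 242.5] [61. 15.] -0.0
top [345, 241, 59, 30, 307] [373.6 255.7] [61.1 10.2] 20.7
top [70, 245, 62, 17, 144] [100.4 252.7] [15.5 61. ] 89.1
top [0, 250, 54, 124, 4353] [ 26.5 311.5] [123.  53.] 90.0
top [69, 255, 62, 17, 152] [ 99.4 262.7] [15.5 61. ] 89.1
top [67, 276, 63, 17, 157] [ 97.9 283.7] [15.5 62. ] 89.1
top [66, 286, 64, 17, 152] [ 97.4 293.8] [15.5 63. ] 89.1
top [140, 390, 34, 10, 264] [156.5 394.5] [ 9. 33.] 90.0
scene [587, 0, 53, 18, 784] [613.    8.5] [17. 52.] 90.0
scene [453, 71, 128, 73, 4607] [517.4 102.8] [115.6  65.4] 20.9
scene [538, 75, 30, 11, 173] [552.8  79.2] [29.1  9.6] 3.9
scene [362, 79, 43, 29, 662] [383.8  91.8] [46.8 18.7] 18.4
scene [611, 86, 29, 33, 555] [625. 102.] [32. 28.] 90.0
scene [591, 127, 49, 61, 1212] [613.5 163.5] [69.3 38.2] 45.0
scene [298, 138, 19, 29, 155] [307.  152.5] [32.4  5.2] 59.5
scene [316, 144, 22, 27, 159] [326.1 156.9] [32.6  7. ] 58.7
scene [0, 156, 120, 47, 1370] [ 58.3 178.2] [ 11.8 125.5] 72.9
scene [205, 158, 40, 21, 234] [223.6 170.2] [42.3 14.6] 17.4
scene [160, 163, 52, 25, 290] [186.  170.7] [48. 20.] 19.7
scene [545, 172, 83, 39, 1162] [586.3 189.7] [83.5 16.9] 20.6
scene [350, 208, 55, 33, 296] [376.6 223.8] [59.9  9.8] 26.6
scene [564, 237, 53, 31, 507] [588.5 250.7] [55.7 22.1] 35.3
scene [440, 257, 41, 30, 162] [462.6 276.8] [22.8 39.6] 55.0
scene [510, 263, 128, 107, 2611] [569.7 315.5] [110.2  84.9] 30.7
```

View pics/crop1.png

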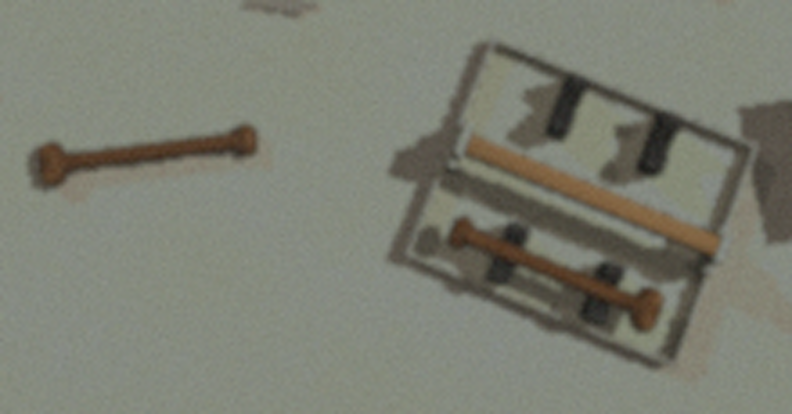

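View pics/crop2.png

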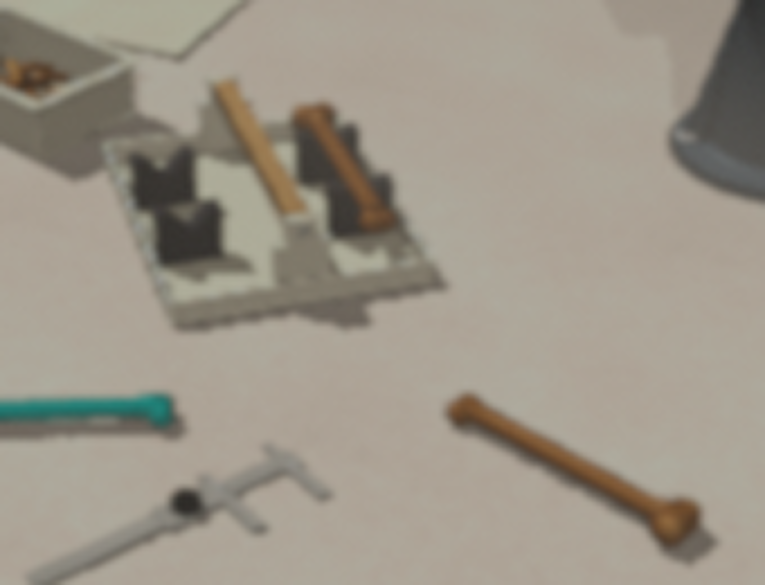

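The crops confirm it: a brown loose bone with its knee at upper-left (231,224), the carrier with the packed bone on the robot side, and the empty cradles on the far side.

```bash
python3 - <<'E'
from h import *
def ends(n,c,z):
    im=cv2.imread(f"pics/{n}0.png")[:,:,::-1].copy()
    b=brown(im); N,l,st,ce=cv2.connectedComponentsWithStats(b)
    i=l[int(c[1]),int(c[0])]; assert i
    r=cv2.minAreaRect(np.argwhere(l==i)[:,::-1].astype(np.float32))
    bx=cv2.boxPoints(r)
    if np.linalg.norm(bx[0]-bx[1])>np.linalg.norm(bx[1]-bx[2]): bx=np.roll(bx,-1,axis=0)
    e=np.array([(bx[0]+bx[1])/2,(bx[2]+bx[3])/2])
    X=ray(n,e,z); d=X[1]-X[0]; return X.mean(0).round(1),np.linalg.norm(d).round(1),np.degrees(np.arctan2(d[1],d[0])).round(1)
print("loose top",ends("top",(260,222),15)); print("loose scene",ends("scene",(378,224),15))
print("packed top",ends("top",(373,256),50)); print("packed scene",ends("scene",(326,157),50))
print("bar top",ends("top",(384,233),84)); print("bar scene",ends("scene",(306,152),84))
# cradles dark
im=cv2.imread("pics/top0.png"); g=im.max(2); m=((g<65)*255).astype(np.uint8)
N,l,st,ce=cv2.connectedComponentsWithStats(m[190:240,350:420].copy())
for i in range(1,N):
  if st[i][4]>25: print(st[i],ce[i]+[350,190],ray("top",ce[i]+[350,190],50))
s=env.read_state(); print(R.from_rotvec(s['orientation']).as_matrix().round(3))
E
```

```text
loose top (array([530.5, 209.7,  15. ]), np.float64(215.1), np.float64(94.7))
loose scene (array([542.1, 213.8,  15. ]), np.float64(213.4), np.float64(99.6))
packed top (array([ 405.5, -191.9,   50. ]), np.float64(213.9), np.float64(-111.3))
packed scene (array([ 415.3, -190.1,   50. ]), np.float64(241.7), np.float64(66.2))
bar top (array([ 480.4, -227.1,   84. ]), np.float64(255.3), np.float64(-113.8))
bar scene (array([ 490.7, -221.7,   84. ]), np.float64(242.6), np.float64(67.6))
[22 11 12 18 98] [376.60204082 209.03061224] [[ 571.0944698  -208.23313653   50.        ]]
[ 47  21  13  18 116] [402.21551724 219.31034483] [[ 533.12824752 -298.82096631   50.        ]]
[[-0.001  0.325  0.946]
 [-0.002  0.946 -0.325]
 [-1.    -0.002 -0.   ]]
```

```bash
python3 -m creep '[[[0,-20,36,5,0,0,-1],[0,-42,73,11,0,0,-1],[0,-63,109,16,0,0,-1],[0,-84,146,22,0,0,-1],[0,-105,182,28,0,0,-1],[0,-125,218,33,0,0,-1],[0,-146,255,39,0,0,-1],[0,-167,291,44,0,0,-1],[0,-188,328,50,0,0,-1],[0,-209,364,55,0,0,-1],[0,-230,401,61,0,0,-1],[0,-250,437,66,0,0,-1],[0,-250,437,66,0,0,-1],[0,-250,437,66,0,0,-1]]]'
python3 - <<'E'
from h import *
m=env.camera_model("wrist"); im=env.read_camera("wrist"); cv2.imwrite("pics/w1.png",im[:,:,::-1])
print(np.array(m['pose']).round(3).tolist(),np.array(m['mtx']).round(1).tolist())
s=env.read_state();print(s['qpos'].round(3))
E
```

```text
t: 1.85
ee_pos: [534.0, 212.3, 255.2]
orientation: [1.142, 1.251, -1.147]
contact_force: [-1.1, 0.2, -0.0]
gripper_width: 85.0
[[0.996, 0.085, 0.025, 526.872], [0.088, -0.942, -0.325, 295.57], [-0.004, 0.326, -0.946, 372.589], [0.0, 0.0, 0.0, 1.0]] [[296.0, 0.0, 320.1], [0.0, 296.0, 198.6], [0.0, 0.0, 1.0]]
[ 1.850e-01  4.620e-01  1.561e+00 -1.000e-03  1.122e+00  9.700e-02]
```

View pics/w1.png

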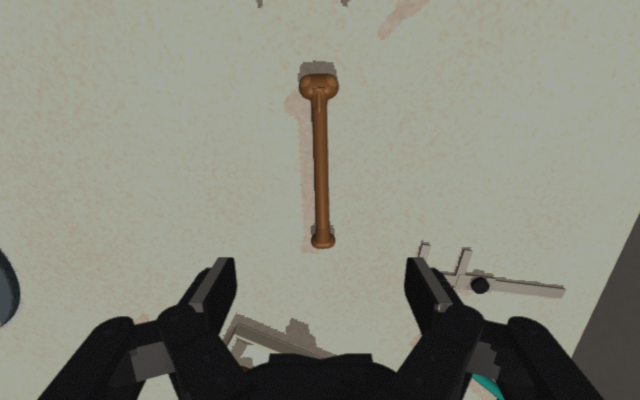

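Wrist view: the bone's shaft runs vertically from the knee at (319,87) to the ankle at (323,241), clear of everything else.

```bash
python3 - <<'E'
from h import *
im=cv2.imread("pics/w1.png")[:,:,::-1].copy(); m=env.camera_model("wrist")
b=brown(im); N,l,st,c=cv2.connectedComponentsWithStats(b); i=l[165,320]
print(st[i]); p=np.argwhere(l==i)[:,::-1]
cen=[]
for r in (110,130,150,170,190,210,225):
    x=p[p[:,1]==r][:,0]; cen.append([(x.min()+x.max())/2,r]); 
X=ray("wrist",cen,15,m); f=np.polyfit(X[:,1],X[:,0],1); print(X.round(1).tolist(),np.degrees(np.arctan2(1,f[0])))
e=ray("wrist",[[320,p[:,1].min()],[323,p[:,1].max()]],[20],m); print(e)
s=env.read_state();M=R.from_rotvec(s['orientation']).as_matrix();print(M.round(3),s['ee_pos'])
print(proj("wrist",s['ee_pos']+6*M[:,0],m))
E
```

```text
[ 299   74   39  175 2993]
[[524.7, 281.2, 15.0], [527.9, 258.7, 15.0], [530.5, 235.2, 15.0], [534.0, 210.6, 15.0], [536.3, 184.8, 15.0], [539.4, 157.9, 15.0], [542.0, 136.8, 15.0]] 96.71358422093833
[[523.04469753 319.41889824  20.        ]
 [546.15285162 105.77556767  20.        ]]
[[-0.003  0.996  0.089]
 [-0.002  0.089 -0.996]
 [-1.    -0.003  0.001]] [533.73266749 212.68031199 255.33427868]
[[320.52578498 278.73495581]]
```

Bone middle is about (533.6, 212) at 96.7°, and the TCP is already above it. Turn −1.6°, then descend.

```bash
python3 -m creep '[[[25,0,0,-1,0,0,-1],[55,0,0,-1.6,0,0,-1],[85,0,0,-1.6,0,0,-1],[115,0,0,-1.6,0,0,-1],[145,0,0,-1.6,0,0,-1],[175,0,0,-1.6,0,0,-1],[200,0,0,-1.6,0,0,-0.6],[215,0,0,-1.6,0,0,-0.4],[224,0,0,-1.6,0,0,-0.2],[224,0,0,-1.6,0,0,-0.2],[224,0,0,-1.6,0,0,-0.2]]]'
python3 - <<'E'
from h import *
im=env.read_camera("wrist"); cv2.imwrite("pics/w2.png",im[:,:,::-1])
E
```

```text
t: 3.28
ee_pos: [533.7, 212.5, 32.1]
orientation: [1.121, 1.262, -1.124]
contact_force: [-0.3, 1.1, -0.6]
gripper_width: 51.4
```

View pics/w2.png

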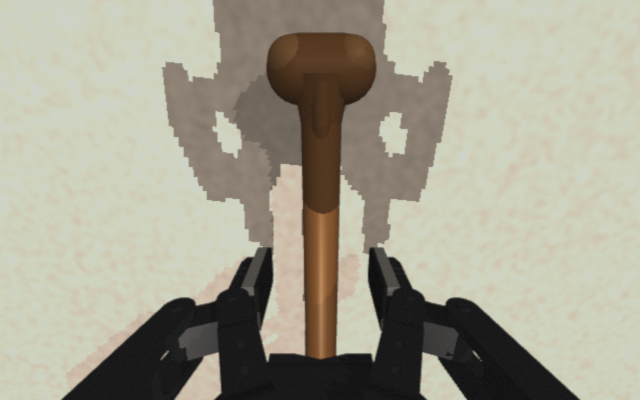

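The pads at (262,280) and (378,280) straddle the shaft at x≈320, centred. I'll close and lift a little, going 2 mm lower first.

```bash
python3 -m creep '[[[2,0,0,0,0,0,0.2],[2,0,0,0,0,0,0.6],[2,0,0,0,0,0,1],[2,0,0,0,0,0,1],[2,0,0,0,0,0,1],[2,0,0,0,0,0,1],[2,0,0,0,0,0,1],[2,0,0,0,0,0,1],[-8,0,0,0,0,0,1],[-20,0,0,0,0,0,1],[-40,0,0,0,0,0,1],[-65,0,0,0,0,0,1],[-90,0,0,0,0,0,1],[-115,0,0,0,0,0,1],[-140,0,0,0,0,0,1],[-165,0,0,0,0,0,1],[-190,0,0,0,0,0,1],[-200,0,0,0,0,0,1],[-200,0,0,0,0,0,1]]]'
python3 - <<'E'
from h import *
im=env.read_camera("wrist"); cv2.imwrite("pics/w3.png",im[:,:,::-1])
s=env.read_state();M=R.from_rotvec(s['orientation']).as_matrix();print(M.round(3),s['ee_pos'],s['qpos'].round(2),s['contact_force'],s['wrist_torque'])
# move deltas to above empty cradles for viewing
E
```

```text
t: 5.7
ee_pos: [534.0, 212.8, 232.8]
orientation: [1.122, 1.261, -1.123]
contact_force: [0.1, 0.6, -0.9]
gripper_width: 15.5
[[-0.002  0.993  0.117]
 [-0.001  0.117 -0.993]
 [-1.    -0.002  0.001]] [533.51337694 212.66271856 231.94189581] [ 0.19  0.49  1.59 -0.    1.07  0.07] [-0.66294799  0.06104418 -1.59810803] [-0.05711063 -0.02252093 -0.02053222]
```

View pics/w3.png

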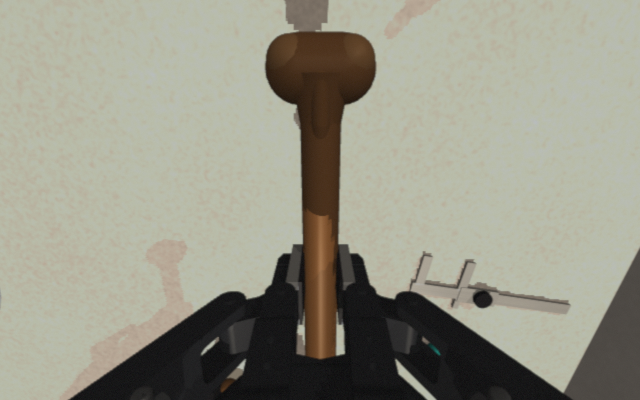

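Bone held level (opening 15.5 mm). Next: move to a viewpoint beyond the carrier, already turned to its angle, to measure it with the wrist camera.

```bash
python3 -m creep '[[[-10,0,15,0,0,0,1],[-25,-2,50,2,0,0,1],[-40,-5,90,4,0,0,1],[-55,-7,130,6,0,0,1],[-68,-9,170,8,0,0,1],[-68,-11,210,10,0,0,1],[-68,-13,250,12,0,0,1],[-68,-16,290,14,0,0,1],[-68,-18,330,17,0,0,1],[-68,-21,370,19,0,0,1],[-68,-23,410,21,0,0,1],[-68,-26,450,23,0,0,1],[-68,-28,490,25,0,0,1],[-68,-30,530,27,0,0,1],[-68,-32,560,29,0,0,1],[-68,-33,580,30,0,0,1],[-68,-33,588,30,0,0,1],[-68,-33,588,30,0,0,1],[-68,-33,588,30,0,0,1]]]'
python3 - <<'E'
from h import *
s=env.read_state();m=env.camera_model("wrist")
im=env.read_camera("wrist"); cv2.imwrite("pics/w4.png",im[:,:,::-1])
np.save("m4.npy",np.array(m['pose'])); np.save("K.npy",np.array(m['mtx']))
M=R.from_rotvec(s['orientation']).as_matrix();print(M.round(3),s['ee_pos'],s['qpos'].round(2),s['gripper_width'])
E
```

```text
t: 8.12
ee_pos: [569.5, -373.8, 300.7]
orientation: [1.5, 0.99, -1.503]
contact_force: [-0.2, -0.4, -0.3]
gripper_width: 15.7
[[-0.002  0.919 -0.394]
 [-0.    -0.394 -0.919]
 [-1.    -0.002  0.001]] [ 569.49024473 -373.79892904  300.71956601] [-0.74  0.57  1.23 -0.    1.35 -0.34] 15.687533292823991
```

View pics/w4.png

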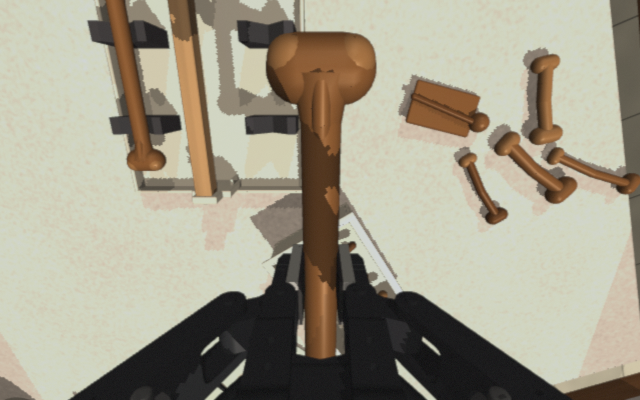

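The carrier is in the upper left (bar at about (190,100), empty cradles at (270,35) and (272,124)), partly hidden by the held bone. Move to the other side for a full view.

```bash
python3 -m creep '[[[0,-20,-7,0,0,0,1],[0,-55,-20,0,0,0,1],[0,-95,-35,0,0,0,1],[0,-135,-50,0,0,0,1],[0,-170,-62,0,0,0,1],[0,-192,-68,0,0,0,1],[0,-200,-70,0,0,0,1],[0,-200,-70,0,0,0,1],[0,-200,-70,0,0,0,1]]]'
python3 - <<'E'
from h import *
s=env.read_state();m=env.camera_model("wrist")
im=env.read_camera("wrist"); cv2.imwrite("pics/w5.png",im[:,:,::-1])
np.save("m5.npy",np.array(m['pose']))
M=R.from_rotvec(s['orientation']).as_matrix();print(M.round(3),s['ee_pos'],s['qpos'].round(2),s['gripper_width'])
E
```

```text
t: 9.3
ee_pos: [414.3, -231.4, 301.3]
orientation: [1.499, 0.988, -1.502]
contact_force: [0.4, -0.1, -0.6]
gripper_width: 15.6
[[-0.001  0.919 -0.394]
 [-0.002 -0.394 -0.919]
 [-1.     0.     0.002]] [ 414.3222313  -231.40872726  301.26917722] [-0.74  0.27  1.74 -0.    1.13 -0.34] 15.575859826310872
```

View pics/w5.png

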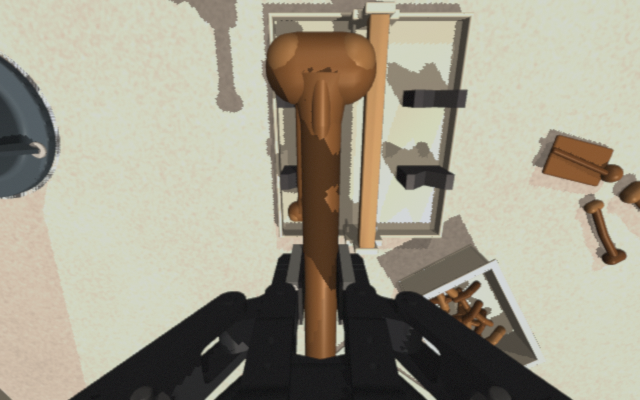

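Now the whole carrier is visible: bar from (378,10) to (368,248), empty cradles near (434,98) and (425,178). The basin lies just off its lower end at (470,310). Enlarging.

```bash
python3 - <<'E'
from h import *
im=cv2.imread("pics/w5.png"); c=im[0:260,260:480]
c=cv2.resize(c,(660,780),interpolation=cv2.INTER_CUBIC)
cv2.imwrite("pics/w5a.png",c[:400]);cv2.imwrite("pics/w5b.png",c[380:])
E
```

```text
(no output)
```

View pics/w5a.png

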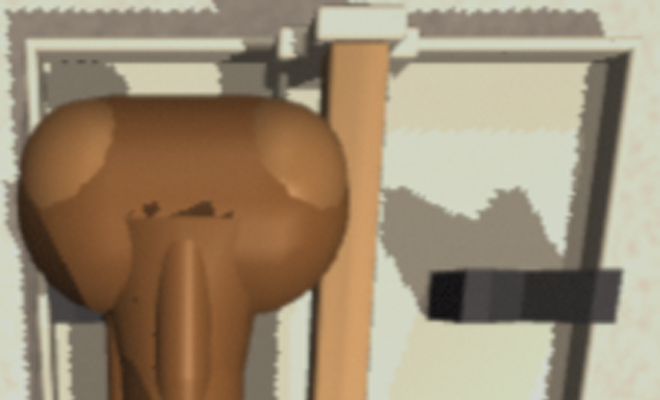

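View pics/w5b.png

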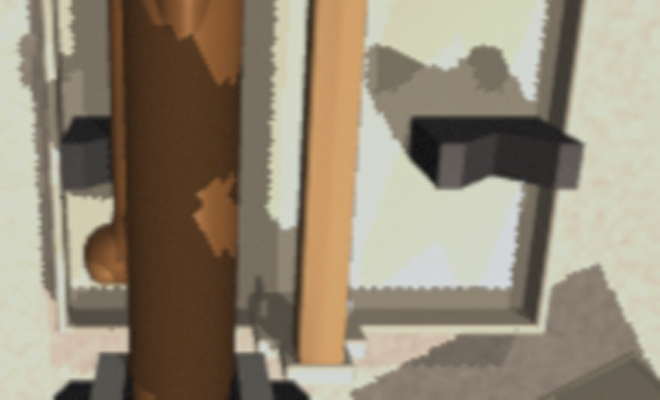

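```bash
python3 - <<'E'
from h import *
im=cv2.imread("pics/w5.png")[:,:,::-1].copy(); m={'pose':np.load("m5.npy"),'mtx':np.load("K.npy")}
h=cv2.cvtColor(im,cv2.COLOR_RGB2HSV); b=cv2.inRange(h,(5,70,60),(25,255,255))
pts=[]
for r in range(115,235,8):
    x=np.where(b[r,352:402])[0]+352; pts.append([x.max()+.5,r])
pts=np.array(pts); print(pts[::4])
X=ray("w",pts,84,m); f,cov=np.polyfit(X[:,1],X[:,0],1,cov=True); res=X[:,0]-np.polyval(f,X[:,1]); a=np.arctan2(1,f[0]); print("angle",np.degrees(a),res.std())
u=np.array([np.cos(a),np.sin(a)]); n=np.array([np.sin(a),-np.cos(a)])  # n -> away from robot
lat=(X[:,:2]@n).mean()-10
ends=ray("w",[[380,14],[368,246.5]],84,m)[:,:2]@u; print("end coords",ends,ends[0]-ends[1])
s0=ends.mean(); C=lat*n+s0*u; print("bar centre",C)
E0=C+80*n; print("empty cradles",E0)
Z=lambda x,y,z: np.r_[C+x*u+y*n,z]
# overlay
L=[]
for y0 in(-80,80):
  for sx in(-60,-40,40,60):
    L.append([Z(sx,y0+d,z) for d,z in((-27,57),(-20,57),(0,37),(20,57),(27,57))])
for z,w in((84,10),): 
  L.append([Z(-130,w,z),Z(130,w,z),Z(130,-w,z),Z(-130,-w,z),Z(-130,w,z)])
L.append([Z(x,y,25) for x,y in((-145,-120),(145,-120),(145,120),(-145,120),(-145,-120))])
o=cv2.resize(im[0:260,250:490],None,fx=3,fy=3,interpolation=cv2.INTER_CUBIC)
for l in L:
    q=((proj("w",np.array(l),m)-[250,0]+.5)*3).astype(int); cv2.polylines(o,[q],False,(255,0,255),1)
cv2.imwrite("pics/ov5.png",cv2.resize(o,(554,600))[:,:,::-1])
np.save("C.npy",np.r_[C,a])
E
```

```text
[[382.5 115. ]
 [380.5 147. ]
 [378.5 179. ]
 [376.5 211. ]]
angle 66.88156604760141 0.35530599000802476
end coords [ 110.03433006 -146.22586482] 256.2601948821739
bar centre [ 480.06610341 -224.62395463]
empty cradles [ 553.64172116 -256.0345973 ]
```

View pics/ov5.png

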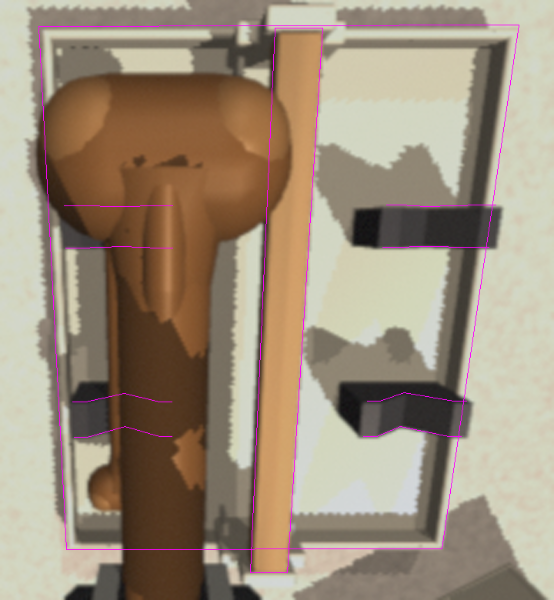

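The overlay fits the picture within about 1–2 px. Carrier: bar centre (480,−225), axis at 66.9°, so the seat is at (553.6,−256). Move above it and come down to a height for checking.

```bash
python3 -m creep '[[[0,12,-3,0,0,0,1],[0,40,-10,0,0,0,1],[0,72,-17,0,0,0,1],[0,104,-25,0,0,0,1],[0,128,-30,0,0,0,1],[15,138,-32,0,0,0,1],[45,138,-32,0,0,0,1],[80,138,-32,0,0,0,1],[115,138,-32,0,0,0,1],[145,138,-32,0,0,0,1],[170,138,-32,0,0,0,1],[185,138,-32,0,0,0,1],[191,138,-32,0,0,0,1],[191,138,-32,0,0,0,1],[191,138,-32,0,0,0,1]]]'
python3 - <<'E'
from h import *
s=env.read_state();m=env.camera_model("wrist")
im=env.read_camera("wrist"); cv2.imwrite("pics/w6.png",im[:,:,::-1])
sc=env.read_camera("scene"); cv2.imwrite("pics/s6.png",cv2.resize(sc[90:250,220:420],None,fx=3.6,fy=3.6,interpolation=cv2.INTER_CUBIC)[:,:,::-1])
M=R.from_rotvec(s['orientation']).as_matrix();print(M.round(3),s['ee_pos'],s['gripper_width'],s['contact_force'])
C=np.load("C.npy");u=np.array([np.cos(C[2]),np.sin(C[2])]);n=np.array([u[1],-u[0]])
d=C[:2]+80*n-s['ee_pos'][:2]; print("err world",d,"tool y,z",M[:2,1]@d,M[:2,2]@d)
E
```

```text
t: 11.22
ee_pos: [554.1, -257.1, 111.0]
orientation: [1.5, 0.987, -1.501]
contact_force: [0.4, -0.3, -0.6]
gripper_width: 15.8
[[ 0.001  0.919 -0.394]
 [-0.003 -0.394 -0.919]
 [-1.     0.002  0.002]] [ 554.09294906 -257.08364754  110.98791243] 15.817588009085574 [ 0.41791245 -0.32031128 -0.57136251]
err world [-0.45122791  1.04905025] tool y,z -0.8281850930635876 -0.7862646501103324
```

View pics/w6.png

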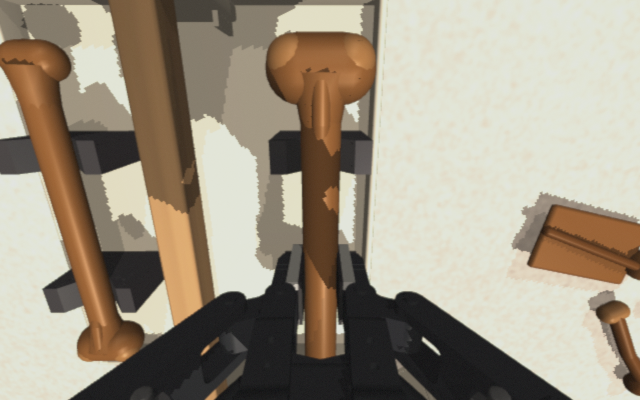

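View pics/s6.png

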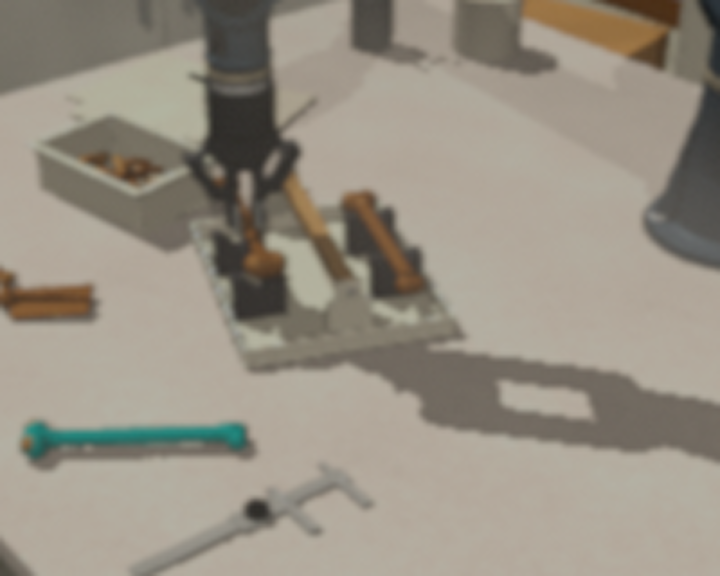

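The shaft (x≈320) is centred over the visible cradle (270–371). Lower it gently.

```bash
python3 -m creep '[[[8,-1,-1,0,0,0,1],[18,-1,-1,0,0,0,1],[28,-1,-1,0,0,0,1],[36,-1,-1,0,0,0,1],[41,-1,-1,0,0,0,1],[43,-1,-1,0,0,0,1],[43,-1,-1,0,0,0,1],[43,-1,-1,0,0,0,1]]]'
python3 - <<'E'
from h import *
im=env.read_camera("wrist"); cv2.imwrite("pics/w7.png",im[:,:,::-1])
s=env.read_state();print(s['contact_force'],s['ee_pos'])
E
```

```text
t: 12.32
ee_pos: [553.7, -256.0, 68.3]
orientation: [1.5, 0.986, -1.501]
contact_force: [-0.2, 0.1, -0.5]
gripper_width: 15.8
[-0.32072291 -0.74130929 -0.76744178] [ 553.72252033 -255.96686217   68.365437  ]
```

View pics/w7.png

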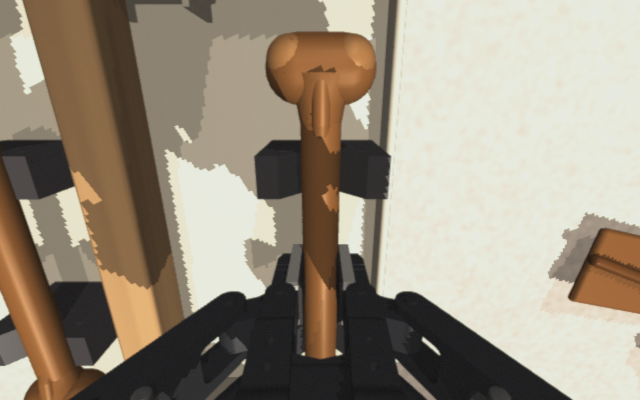

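The bone sits centred in the notch, with no contact force yet. Go down in 1 mm steps until it carries load.

```bash
python3 -m creep '[[[1,0,0,0,0,0,1],[2,0,0,0,0,0,1],[2,0,0,0,0,0,1],[2,0,0,0,0,0,1]]]';python3 -m creep '[[[1,0,0,0,0,0,1],[1.5,0,0,0,0,0,1],[1.5,0,0,0,0,0,1]]]'
```

```text
t: 12.88
ee_pos: [554.0, -256.1, 66.5]
orientation: [1.5, 0.985, -1.5]
contact_force: [0.6, 0.1, -0.4]
gripper_width: 15.7
t: 13.25
ee_pos: [554.5, -256.5, 65.8]
orientation: [1.5, 0.984, -1.499]
contact_force: [1.2, 1.1, 5.5]
gripper_width: 15.9
```

Contact at 5.5 N, TCP z 65.8, as expected for a seated bone. Open partly and rise.

```bash
python3 -m creep '[[[0,0,0,0,0,0,0.5],[0,0,0,0,0,0,0.3],[0,0,0,0,0,0,0.1],[0,0,0,0,0,0,-0.1],[0,0,0,0,0,0,-0.1],[0,0,0,0,0,0,-0.1],[-6,0,0,0,0,0,-0.1],[-20,0,0,0,0,0,-0.1],[-45,0,0,0,0,0,-0.1],[-80,0,0,0,0,0,-0.1],[-115,0,0,0,0,0,-0.1],[-145,0,0,0,0,0,-0.1],[-160,0,0,0,0,0,-0.1],[-160,0,0,0,0,0,-0.1]]]'
python3 - <<'E'
from h import *
m=env.camera_model("wrist");s=env.read_state()
im=env.read_camera("wrist"); cv2.imwrite("pics/w8.png",im[:,:,::-1]); np.save("m8.npy",m['pose'])
sc=env.read_camera("scene"); cv2.imwrite("pics/s8.png",cv2.resize(sc[90:250,220:420],None,fx=3.6,fy=3.6,interpolation=cv2.INTER_CUBIC)[:,:,::-1])
E
```

```text
t: 15.0
ee_pos: [554.5, -256.0, 227.2]
orientation: [1.5, 0.981, -1.498]
contact_force: [-0.5, 0.0, -0.7]
gripper_width: 47.1
```

View pics/w8.png

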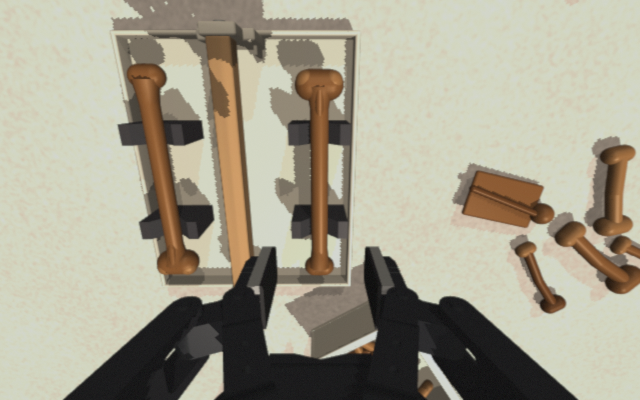

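View pics/s8.png

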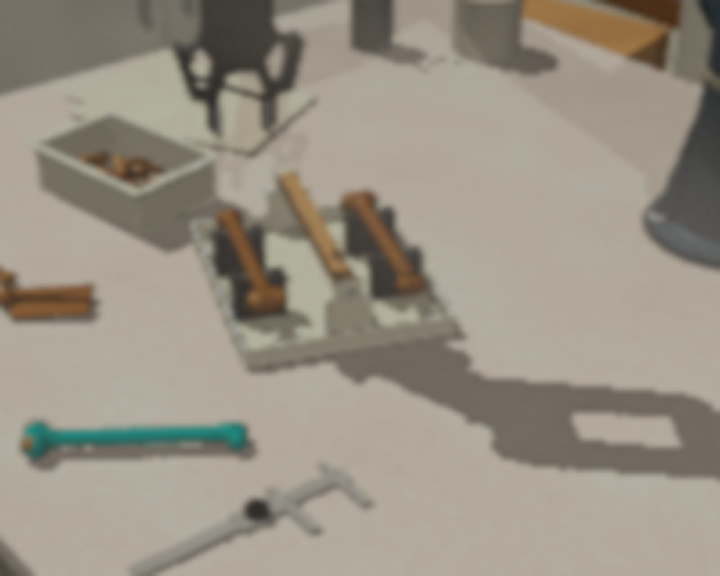

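Seated across both notches (shaft x≈319, cradles at (319,131) and (319,220)). Re-measure the bar from this view.

```bash
python3 - <<'E'
from h import *
im=cv2.imread("pics/w8.png")[:,:,::-1].copy(); m={'pose':np.load("m8.npy"),'mtx':np.load("K.npy")}
h=cv2.cvtColor(im,cv2.COLOR_RGB2HSV); b=cv2.inRange(h,(5,70,40),(25,255,255))
pts=[]
for r in range(60,270,10):
    x=np.where(b[r,203:252])[0]+203; pts.append([x.min()-.5,r])
pts=np.array(pts)
X=ray("w",pts,84,m); f=np.polyfit(X[:,1],X[:,0],1); res=X[:,0]-np.polyval(f,X[:,1]); a=np.arctan2(1,f[0]); print("angle",np.degrees(a),res.round(1))
u=np.array([np.cos(a),np.sin(a)]); n=np.array([u[1],-u[0]])
lat=(X[:,:2]@n).mean()+10
C=np.load("C.npy"); s0=C[:2]@u
top=ray("w",[[222,36]],84,m)[0,:2]@u; print("far bar end rel old centre",top-s0)
# cradle spacing check via bone ends
kn=ray("w",[[320,69],[319,275]],[50],m)[:,:2]@u; print("bone ends rel",kn-s0)
Cn=lat*n+s0*u; print("bar centre",Cn,"old",C)
s=env.read_state();M=R.from_rotvec(s['orientation']).as_matrix(); d=Cn-s['ee_pos'][:2]
print(s['ee_pos'],"tool y,z shift",M[:2,1]@d,M[:2,2]@d,"jaw yaw",np.degrees(np.arctan2(M[1,1],M[0,1])), M[:,0])
E
```

```text
angle 66.73929234512474 [-0.3  0.4  0.3  0.2  0.1 -0.  -0.1 -0.3 -0.4 -0.5  0.3  0.2  0.1 -0.1
 -0.2 -0.3 -0.5  0.4  0.3  0.2  0. ]
far bar end rel old centre 128.43515748674574
bone ends rel [ 107.58953211 -111.24818529]
bar centre [ 480.98460748 -225.01877847] old [ 480.06610341 -224.62395463    1.16730354]
[ 553.4260969  -255.33289644  224.96509623] tool y,z shift -78.52509009475575 0.6874971747570567 jaw yaw -23.208738291162312 [ 0.0017497  -0.00339233 -0.99999272]
```

Both views agree: bar centre (480.5, −224.8), angle 66.8°; bone along-offset about −2 mm. Go over the bar and down with the jaws at 47 mm.

```bash
python3 -m creep '[[[0,-10,0,0,0,0,-0.1],[0,-32,0,0,0,0,-0.1],[0,-58,0,0,0,0,-0.1],[0,-74,0,0,0,0,-0.1],[0,-79,0.5,0,0,0,-0.1],[10,-79,0.5,0,0,0,-0.1],[35,-79,0.5,0,0,0,-0.1],[60,-79,0.5,0,0,0,-0.1],[80,-79,0.5,0,0,0,-0.1],[90,-79,0.5,0,0,0,-0.1],[90,-79,0.5,0,0,0,-0.1]]]'
python3 - <<'E'
from h import *
m=env.camera_model("wrist");s=env.read_state()
im=env.read_camera("wrist"); cv2.imwrite("pics/w9.png",im[:,:,::-1])
print(s['ee_pos'],R.from_rotvec(s['orientation']).as_matrix().round(3).tolist())
E
```

```text
t: 16.48
ee_pos: [480.7, -224.9, 133.7]
orientation: [1.5, 0.987, -1.501]
contact_force: [-0.0, -0.6, -0.4]
gripper_width: 47.1
[ 480.72644035 -224.91158322  133.74002441] [[0.0, 0.919, -0.394], [-0.002, -0.394, -0.919], [-1.0, 0.001, 0.002]]
```

View pics/w9.png

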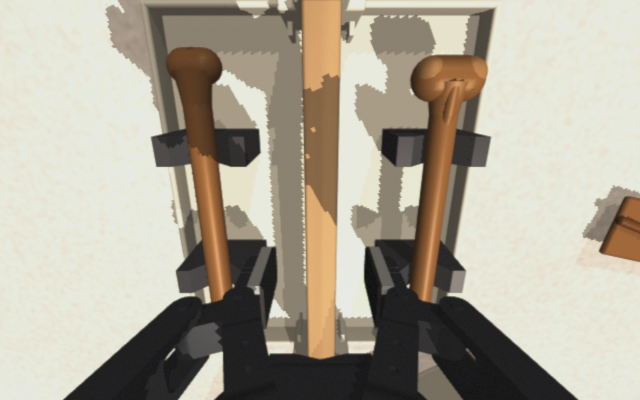

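The bar (x≈320) is centred between the pads (262 and 377) and both bones are in place. Descend 55 mm and close.

```bash
python3 -m creep '[[[10,0,0,0,0,0,-0.1],[26,0,0,0,0,0,-0.1],[42,0,0,0,0,0,-0.1],[52,0,0,0,0,0,-0.1],[55,0,0,0,0,0,-0.1],[55,0,0,0,0,0,0.1],[55,0,0,0,0,0,0.3],[55,0,0,0,0,0,0.45],[55,0,0,0,0,0,0.6],[55,0,0,0,0,0,1],[55,0,0,0,0,0,1],[55,0,0,0,0,0,1],[55,0,0,0,0,0,1],[55,0,0,0,0,0,1]]]'
```

```text
t: 18.27
ee_pos: [481.2, -225.4, 80.1]
orientation: [1.5, 0.985, -1.5]
contact_force: [-1.0, 0.1, 6.1]
gripper_width: 19.2
```

```bash
python3 -m creep '[[[-1,0,0,0,0,0,1],[-3,0,0,0,0,0,1],[-6,0,0,0,0,0,1],[-10,0,0,0,0,0,1],[-15,0,0,0,0,0,1],[-20,0,0,0,0,0,1],[-20,0,0,0,0,0,1],[-20,0,0,0,0,0,1]]]'
python3 - <<'E'
from h import *
s=env.read_state();im=env.read_camera("wrist"); cv2.imwrite("pics/w10.png",im[:,:,::-1])
sc=env.read_camera("scene"); cv2.imwrite("pics/s10.png",cv2.resize(sc[90:250,220:420],None,fx=3.6,fy=3.6,interpolation=cv2.INTER_CUBIC)[:,:,::-1])
print(s['contact_force'],s['wrist_torque'])
E
```

```text
t: 19.27
ee_pos: [481.1, -225.3, 100.2]
orientation: [1.5, 0.985, -1.5]
contact_force: [-0.6, 0.1, -5.7]
gripper_width: 19.1
[-0.55022301  0.05285636 -5.72940182] [-0.04847348 -0.02435425 -0.02671046]
```

View pics/w10.png

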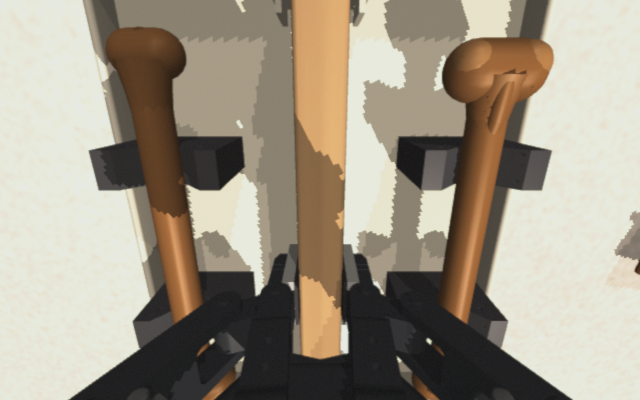

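View pics/s10.png

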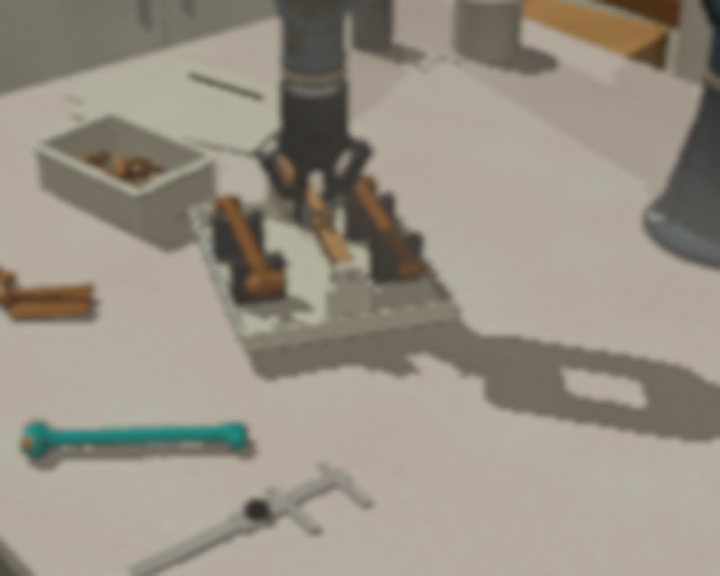

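Lifted 20 mm level: the load is 5.7 N (0.58 kg) with almost no moment, and both bones stay put. Raise it the remaining 80 mm smoothly.

```bash
python3 -m creep '[[[-2,0,0,0,0,0,1],[-6,0,0,0,0,0,1],[-13,0,0,0,0,0,1],[-22,0,0,0,0,0,1],[-32,0,0,0,0,0,1],[-42,0,0,0,0,0,1],[-52,0,0,0,0,0,1],[-61,0,0,0,0,0,1],[-69,0,0,0,0,0,1],[-75,0,0,0,0,0,1],[-79,0,0,0,0,0,1],[-81,0,0,0,0,0,1],[-81,0,0,0,0,0,1],[-81,0,0,0,0,0,1],[-81,0,0,0,0,0,1],[-81,0,0,0,0,0,1]]]'
python3 - <<'E'
from h import *
s=env.read_state();im=env.read_camera("wrist"); cv2.imwrite("pics/w11.png",im[:,:,::-1])
sc=env.read_camera("scene"); cv2.imwrite("pics/s11.png",cv2.resize(sc[90:250,220:420],None,fx=3.6,fy=3.6,interpolation=cv2.INTER_CUBIC)[:,:,::-1])
print(s['contact_force'],s['wrist_torque'],abs(s['qd']).max())
E
```

```text
t: 21.38
ee_pos: [480.9, -224.9, 180.8]
orientation: [1.5, 0.986, -1.501]
contact_force: [-0.6, -0.8, -6.2]
gripper_width: 19.3
[-0.6117556  -0.75023874 -6.20552434] [-0.02547881 -0.07765256  0.04492881] 0.0019394759746129895
```

View pics/w11.png

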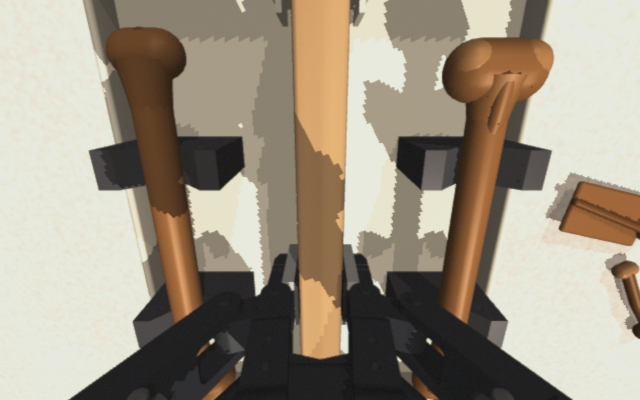

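View pics/s11.png

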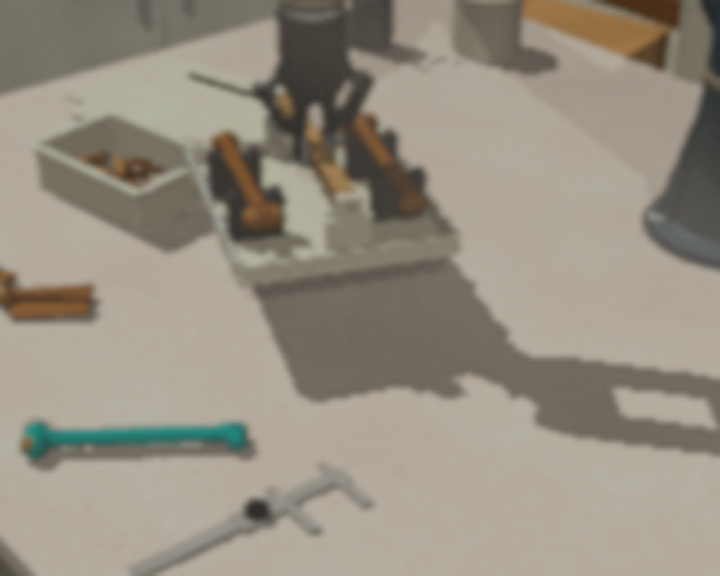

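The wrist view is the same as at 20 mm: bones at (150,150) and (485,150), no slip or tilt. The scene view shows the carrier level and clear of the table and basin. It is still, so I'm handing in.

```bash
python3 -c "
from station import env
env.hand_in(); s=env.read_state(); print(s['t'],s['ee_pos'],s['gripper_width'])"
```

```text
the job is handed in; nothing more can be done
the job is handed in; nothing more can be done
```

The loose shin bone is lying across both empty cradles, and the arm is holding the carrier by the middle of its bar, about 10 cm above the table. I set the bone down gently (about 5.5 N of contact before I opened the jaws), gripped the bar at its centre and lifted about 100 mm. The job was handed in at about 21.5 s.

- **Last checks:** the gripper opening was steady at 19.3 mm on the bar, and the load was 6.2 N, which fits the carrier with both bones. The wrist moment was below 0.1 N m and the joints were still.
- **Pictures:** the final wrist and scene pictures show the carrier level and both bones in their cradles. The turquoise bone, the caliper and the basin look undisturbed.
- **Disagreements:** the first bone and carrier positions from the fixed cameras differed by about 10 mm. I used the wrist camera instead, whose two views of the bar agreed within about 1 mm. The jaws read 15.5–15.9 mm on the 18 mm shaft, but the bone did not slip.

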